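# Quarter-turn a printing plate round the post and seat it in its corner

### The job

Turn the square printing plate on the machine bed a quarter turn by pushing it against the upright post, so that its notch faces the end stop, then slide it flat along the bed into the corner between the guide and the end stop and press it home against the end stop for a moment with about 15 newtons, with the stop's tongue in the notch and the plate flush with both. Never push harder than 25 newtons, keep the plate lying flat on the bed, leave everything else where it stands, and let go of the plate.

Things in the scene. Friction and masses are not known exactly. Their poses are not given: they have to be found in the camera images.
- bed: grey machine bed, flat plate 270 x 460 mm, 12 mm thick, fixed to the table. Origin: centre of its underside; its top is 12 mm above. Bed x points away from the robot over its short side, bed y to the robot's left along its long side, z up (turned up to 0.15 rad). Post, guide and end stop are fixed on it
- plate: square aluminium plate 96 x 96 mm, 22 high, 0.27-0.49 kg (pocketed below), loose on the bed's right part, too wide to grip; slides at 3-6 N. Its +x side has a central notch through its height, 18 wide, 15 deep. Origin: centre of underside. At the start its +x is along bed +x within 0.2 rad; in the end along bed +y (quarter turn anticlockwise from above). Home, its origin is at bed x 37, y 152, z 12 mm
- post: fixed round steel post, 16 mm across, 45 high, at bed x -31, y -20 mm. Origin: centre of its foot, on the bed's top. At the start it is 40 to 80 mm on the bed's +y side of the plate's +y side, in front of the half of that side nearer the robot. The turned plate passes between the post and the line of the guide with 12 mm to spare
- guide: fixed straight steel bar along the bed's far edge, 130 mm along bed y, 14 wide, 16 high; one side of the plate ends up against its face towards the robot. Origin: middle of that face's lower edge, at bed x 85, y 135, z 12 mm; the face runs from y 70 to 200 mm
- end_stop: fixed steel bar at the bed's left end, 96 mm along bed x, 14 wide, 16 high; the plate's notched side ends up against its face towards bed -y. From the middle of that face a square tongue, 12 mm wide, 16 high, stands out 12 mm and enters the notch with 3 mm to spare each side. Origin: middle of that face's lower edge, at bed x 37, y 200, z 12 mm
- pad_a: bystander: a brown dome-shaped printing pad on a wooden foot, 44 mm across, 47 mm high, on the near left of the bed. Origin: centre of its underside
- gauge_block: bystander: a steel block 30 x 50 x 25 mm on the near side of the bed. Origin: centre of its underside
- pad_b: bystander: a second brown pad, like the first, on the table. Origin: centre of its underside
- jar: bystander: an ink jar 64 mm across, 85 mm high, on the table. Origin: centre of its underside
- can: bystander: a metal can 74 mm across, 100 mm high, on the table at the left. Origin: centre of its underside
- wrench: bystander: a steel wrench lying on the table at the near left. Origin: centre of its underside
- tape_roll: bystander: a roll of tape lying flat, 90 mm across, 22 mm high, on the table at the near right. Origin: centre of its underside

How it is judged:
By the outcome, as a careful person would: the job done as asked, in the order asked, and still so for the second after the job is handed in, with the robot touching nothing.
It also fails if it takes over 72 s, if anything falls off the work surface, if the arm or the gripper's body presses on something with over 40 N, if the wrist force passes 120 N, or if a joint passes its speed limit or range.

### The arm

A 6-joint arm with a two-finger parallel gripper is mounted at the origin on the work surface. World frame = base frame: x ahead of the robot, y to its left, z up, the work surface at z = 0. Lengths are in m, angles in degrees, forces in N, time in s.
With the tool pointing down it reaches from about 0.25 to 0.775 m from the base axis. Payload 8.9 kg.
Tool frame: the origin (TCP) lies at the very end of the fingers, on their centre line; the grasp point (between the pads) lies 19 mm behind it; z points along the fingers, y is the direction in which the jaws open and shut (so a half turn about z gives the same grasp; the last joint's range is limited). The gripper opens to 85 mm and grips with 20 to 120 N. Pads are 22 mm wide; open, the fingers measure 114 mm over their backs; the gripper's body (76 mm by 85 mm) begins 54 mm behind the grasp point. The pads swing forward as they close: fully open they stand 13 mm farther back than shut.
Start: joints at [68.165, 16.656, -8.789, 64.555, 0, 82.019], TCP at [0.126, 0.51, 0.231] pointing down, gripper open.
Joint ranges: [-144.48, 144.48], [-52.06, 99.96], [-74.48, 78.29], [-112.23, 115.85], [-86.99, 84.42], [-180, 180]. Speed limits (degrees/s): [127.2, 127.2, 159.86, 180, 180, 180].

### API

Orientations are given as [roll, pitch, yaw] about the fixed x, y, z axes, in that order (R = Rz(yaw) Ry(pitch) Rx(roll)).
In Python, from rig import bot gives the robot as it stands.
- The arm moves only by the shell command python3 -m jog 'ROWS'. ROWS is JSON, a list that holds one entry, the list of rows, each a list of 5 numbers: the finger opening in mm, from 0 to 85.4, then the shift along the tool's x, y, z in mm, then the turn about the tool's z in rad. In form: [[[hand, tx, ty, tz, turn], ...]]. A call has 1 to 12 rows; each row is the pose to reach, as a shift and turn from the pose measured when the call began, along the tool's axes at that moment; what a row does not reach only later rows make up. A row lasts 1/10 s, in which the tool goes at most 50 mm and 8.59 degrees, less where a joint would pass 70% of its speed; a pose out of reach is approached as far as the arm can. A call with a gripper value outside its range is refused whole. The fingers move at their own pace and stop on an object; the grip force is fixed at half the most. Time passes only in rows, so rows that repeat a pose let the fingers close. It gives the time, the measured TCP pose, the force and the opening at its end, in the units of the state.
- bot.state(): the state, without advancing time (a new reading comes with each control period).
- bot.read_camera(name): name is "scene" or "top" or "wrist"; returns a dict with "pixels" (480x640x3 uint8, blue, green, red), "range_z" (480x640 float32, m along the optical axis (not along the pixel's ray), 0 where there is no reading), "K" (3x3 intrinsics, pixels), "R" (3x3) and "t" (3): a world point X has camera coordinates R X + t. Camera axes: x right, y down, z forward; pixel columns grow to the right and rows downward; lengths in m; the calibration is good to about 2 mm. The wrist camera is an equidistant fisheye: a pixel r from the principal point sees the ray r / f radians off the axis. A picture is of the moment at which its call begins.
- bot.close_job(): hands the job in, once; it reports no verdict.
The state is a dict: "time": time; "joints": joint angles; "qd": joint speeds; "joint_efforts": joint torques, N m; "tool_pos": TCP position; "eef_rot": TCP orientation; "force": force on the tool from outside, world axes, zero at the start; "moment": the same for the moment, N m; "width": opening from 0.0 (shut) to 1.0 (fully open).
Only numpy, scipy, OpenCV 4.12 (cv2) and the standard library are available. Lean on these libraries where they do the work, as an engineer would, in place of code of your own. Each camera call takes 0.05 s, during which the arm holds its last target.

## Working session

There is one attempt and no reset: what is moved stays moved. The work goes in short steps, Python scripts to look and compute and a shell command to move; the robot and the scene stay as the last step left them, time stands still between calls to the robot, and variables do not carry over. Pictures are saved under pics/ and viewed, and the job is handed in when it is done.

```bash
ls; mkdir -p pics
python3 - <<'E'
from rig import bot
import cv2,pickle
print(bot.state())
for n in("scene","top"):
    c=bot.read_camera(n); cv2.imwrite(f"pics/{n}0.png",c["pixels"]); pickle.dump(c,open(n+"0.pkl","wb"))
    print(n,c["K"],c["R"],c["t"])
E
```

```text
pics
{'time': 0.0, 'joints': array([ 6.81636961e+01,  1.66886068e+01, -8.83089316e+00,  6.45539596e+01,
       -1.00408863e-03,  8.20202518e+01]), 'qd': array([-0.06869935, -0.07339778,  0.03005261,  0.08280105, -0.05806949,
        0.06460832]), 'joint_efforts': array([-1.96421737e-03, -5.37146723e+01,  3.31371439e+01,  1.58644910e-02,
       -3.22451760e-04, -1.15552129e-05]), 'tool_pos': array([0.12555938, 0.50932053, 0.23073636]), 'eef_rot': array([-1.79927112e+02, -9.20351505e-03,  1.66143439e+02]), 'force': array([-0.05250539,  0.41541617,  0.66331311]), 'moment': array([0.00694558, 0.03633321, 0.06091765]), 'width': 0.9984332065112963}
scene [[572.54611047   0.         321.13711576]
 [  0.         572.54611047 254.09652206]
 [  0.           0.           1.        ]] [[ 0.5046047   0.86328562  0.01058518]
 [ 0.58610651 -0.33353505 -0.7383993 ]
 [-0.63391897  0.3788038  -0.67428067]] [-0.2217802  -0.26440043  1.58280687]
top [[520.44085975   0.         324.88472827]
 [  0.         520.44085975 238.1424122 ]
 [  0.           0.           1.        ]] [[ 0.02094443 -0.99973635  0.00941025]
 [-0.99621178 -0.02166332 -0.08421873]
 [ 0.08440039 -0.00761069 -0.99640286]] [-0.03804175  0.46678584  1.33903168]
```

View pics/top0.png

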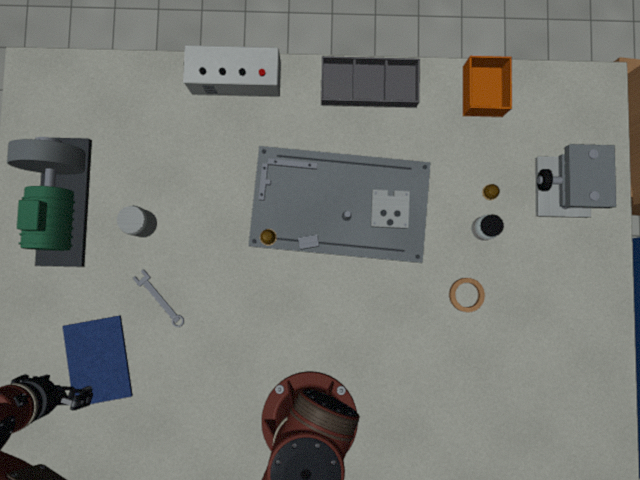

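View pics/scene0.png

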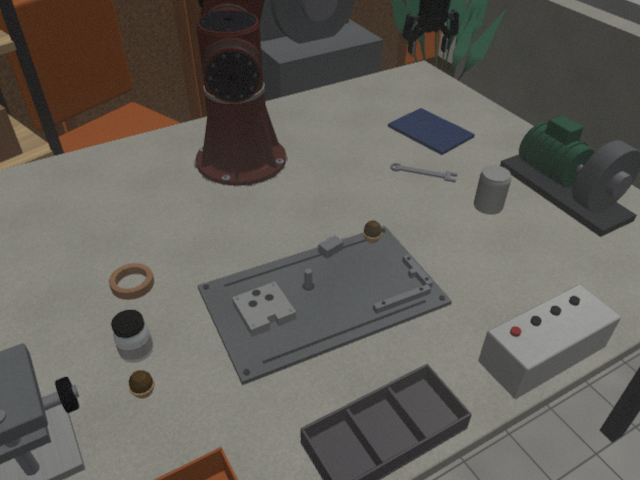

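Run:
```python
import pickle,cv2
c=pickle.load(open("top0.pkl","rb"));p=c["pixels"]
cv2.imwrite("pics/topc.png",cv2.resize(p[135:275,240:440],None,fx=4,fy=4,interpolation=cv2.INTER_CUBIC))
c=pickle.load(open("scene0.pkl","rb"));p=c["pixels"]
cv2.imwrite("pics/scc.png",cv2.resize(p[210:385,190:460],None,fx=2.9,fy=2.9,interpolation=cv2.INTER_CUBIC))
```

```text
(no output)
```

View pics/topc.png

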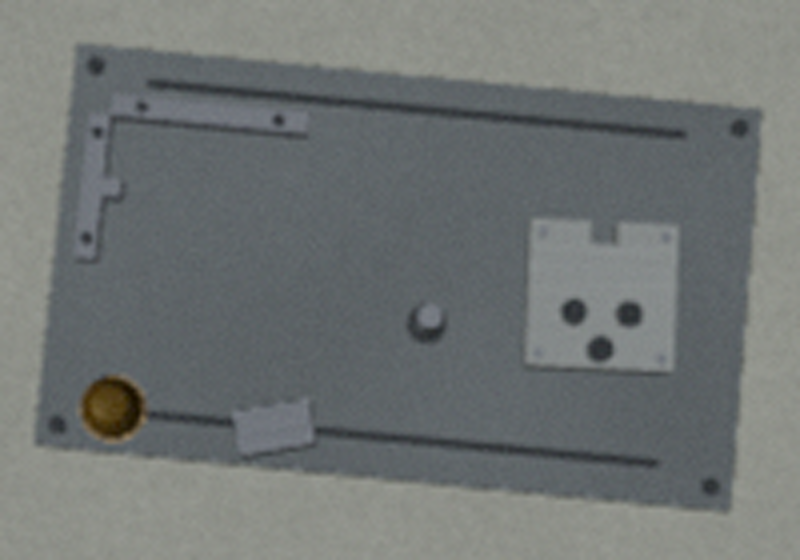

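View pics/scc.png

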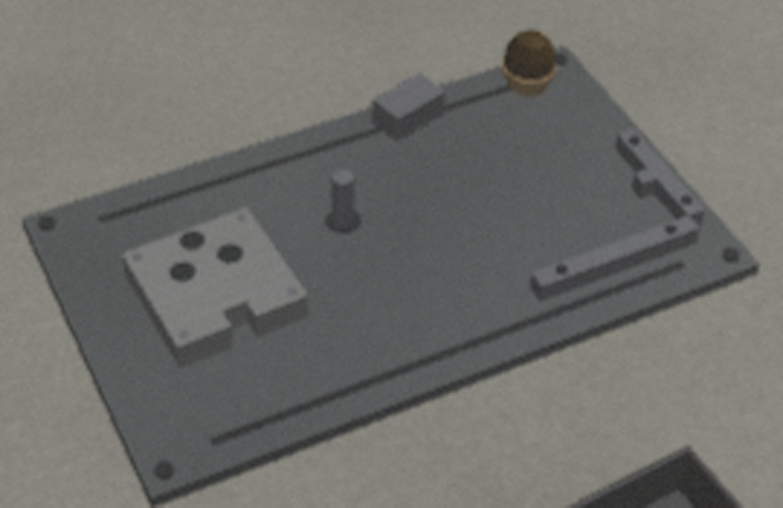

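```bash
cat > h.py <<'E'
import numpy as np
from scipy.optimize import least_squares
def proj(c,X):
    q=np.asarray(X)@c["R"].T+c["t"]; u=q@c["K"].T; return u[:,:2]/u[:,2:]
def back(c,uv,z):
    uv=np.atleast_2d(uv).astype(float); d=np.c_[uv,np.ones(len(uv))]@np.linalg.inv(c["K"]).T@c["R"]
    o=-c["R"].T@c["t"]; s=(z-o[2])/d[:,2]; return (o+d*s[:,None])[:,:2]
def R2(a): return np.array([[np.cos(a),-np.sin(a)],[np.sin(a),np.cos(a)]])
def fit2(P,W):
    f=lambda p:((P@R2(p[2]).T+p[:2])-W).ravel()
    r=least_squares(f,[W[:,0].mean(),W[:,1].mean(),np.arctan2(0,1)]); return r.x,np.abs(r.fun).max()
E
python3 - <<'E'
import pickle; from h import *
T=pickle.load(open("top0.pkl","rb"));S=pickle.load(open("scene0.pkl","rb"))
ct=lambda a:(np.array(a)+.5)/4-.5+[240,135]
cs=lambda a:(np.array(a)+.5)/2.9-.5+[190,210]
B=np.array([[135,230],[135,-230],[-135,-230],[-135,230]])/1e3
PL=np.array([[48,48],[48,-48],[-48,-48],[-48,48]])/1e3
def rep(n,w,b):
    print(n,"bed",np.round(b,4)); 
for n,c,bp,pp,po,g in(("top",T,ct([(78,44),(762,110),(731,511),(36,445)]),ct([(532,218),(680,226),(675,371),(526,366)]),ct([(430,316)]),ct([(308,134),(113,119)])),
  ("scene",S,cs([(757,264),(151,493),(24,222),(566,48)]),cs([(305,297),(180,347),(125,255),(250,208)]),cs([(343,177)]),cs([(532,278),(680,222)]))):
    b,e=fit2(B,back(c,bp,.012)); p,e2=fit2(PL,back(c,pp,.034))
    q=(p[:2]-b[:2])@R2(b[2]); po=(back(c,po,.057)[0]-b[:2])@R2(b[2]); gg=(back(c,g,.028)-b[:2])@R2(b[2])
    print(n,"bed",np.round(b,4),e,"plate world",np.round(p,4),"in bed mm",np.round(q*1e3,1),"rot",round(p[2]-b[2],3),e2,"post in bed",np.round(po*1e3,1),"guide",np.round(gg*1e3,1).tolist())
# depth check
for uv in([390,230],[340,240],[380,190]):
    z=T["range_z"][uv[1],uv[0]]; print(uv,z,(T["R"].T@(np.linalg.inv(T["K"])@[uv[0],uv[1],1]*z-T["t"])))
E
```

```text
top bed [ 0.5606 -0.0665 -0.0733] 0.001663895308253005 plate world [ 0.5476 -0.1967 -0.0244] in bed mm [  -3.4 -130.9] rot 0.049 0.000660277824175326 post in bed [-31.  -19.1] guide [[85.2, 70.4], [82.8, 198.7]]
scene bed [ 0.5649 -0.0688 -0.0741] 0.004690127473128247 plate world [ 0.5521 -0.1977 -0.0335] in bed mm [  -3.2 -129.5] rot 0.041 0.002579672484222223 post in bed [-31.5 -19.7] guide [[87.8, 68.1], [86.4, 190.6]]
[390, 230] 1.3729515 [ 0.49367371 -0.19944478  0.00929778]
[340, 240] 1.3717215 [ 0.46453028 -0.06810313  0.00706042]
[380, 190] 1.3528658 [ 0.59465289 -0.16854607  0.03777343]
```

```bash
cat >> h.py <<'E'
BED=np.array([.5606,-.0665,-.0733])
def tgt(bx,by,z,yawdeg,st=None):
    "row values (mm, rad) for bed-frame target mm, world z mm, yaw relative to bed (0: tool x=bed y, tool y=bed x)"
    if st is None:
        from rig import bot; st=bot.state()
    from scipy.spatial.transform import Rotation as Ro
    R=Ro.from_euler("xyz",st["eef_rot"],degrees=True).as_matrix()
    w=np.r_[BED[:2]+R2(BED[2])@(np.array([bx,by])/1e3),z/1e3]
    d=R.T@(w-st["tool_pos"])*1e3
    turn=st["eef_rot"][2]-(90+np.degrees(BED[2])+yawdeg); turn=(turn+180)%360-180
    print("row",np.round(d,1),round(np.radians(turn),3))
def here(st=None):
    if st is None:
        from rig import bot; st=bot.state()
    q=R2(BED[2]).T@(st["tool_pos"][:2]-BED[:2])*1e3
    fb=R2(BED[2]).T@st["force"][:2]
    print("t",round(st["time"],2),"bed",np.round(q,1),"z",round(st["tool_pos"][2]*1e3,1),"yawrel",round(st["eef_rot"][2]-90-np.degrees(BED[2]),1),"Fbed",np.round(fb,1),"Fz",round(st["force"][2],1),"w",round(st["width"],2),"j6",round(st["joints"][5]),"rp",np.round(st["eef_rot"][:2],1))
E
python3 -c "
from h import *
here();tgt(2,-205,150,0)"
```

```text
t 0.1 bed [-476.   542.5] z 230.8 yawrel 80.3 Fbed [0.3 0.4] Fz 0.1 w 1.0 j6 82 rp [-179.9   -0. ]
row [-596.6 -656.6   81.5] 1.402
```

```bash
python3 -m jog '[[[0,-50,-55,0,0.1],[0,-100,-110,0,0.25],[0,-150,-165,0,0.4],[0,-200,-220,0,0.55],[0,-250,-275,0,0.7],[0,-300,-330,0,0.85],[0,-350,-385,0,1.0],[0,-400,-440,0,1.1],[0,-450,-495,0,1.2],[0,-500,-550,0,1.3],[0,-550,-605,10,1.4],[0,-597,-657,20,1.4]]]'; python3 -c "
from h import *
here();tgt(2,-205,40,0)"
```

```text
time: 1.3
tool_pos: [0.4115, -0.0203, 0.227]
eef_rot: [180.0, 0.1, 85.7]
force: [1.8, 0.6, 0.1]
width: 0.003
t 1.3 bed [-152.1   35.2] z 227.0 yawrel -0.1 Fbed [1.8 0.8] Fz 0.1 w 0.0 j6 81 rp [1.8e+02 1.0e-01]
row [-239.7  154.5  187.3] -0.002
```

```bash
python3 -m jog '[[[0,-40,26,0,0],[0,-80,52,20,0],[0,-120,78,40,0],[0,-160,103,60,0],[0,-200,129,80,0],[0,-240,154,100,0],[0,-240,154,120,0],[0,-240,154,140,0],[0,-240,154,150,0],[0,-240,154,150,0]]]'
python3 - <<'E'
from h import *
from rig import bot
import cv2,pickle
here()
c=bot.read_camera("top"); p=c["pixels"]; pickle.dump(c,open("t1.pkl","wb"))
a=cv2.resize(p[135:275,240:440],None,fx=3,fy=3,interpolation=cv2.INTER_CUBIC)
c=bot.read_camera("wrist"); pickle.dump(c,open("w1.pkl","wb"));print(c["K"],c["R"],c["t"])
cv2.imwrite("pics/t1.png",a);cv2.imwrite("pics/w1.png",c["pixels"])
E
```

```text
time: 2.3
tool_pos: [0.5459, -0.2704, 0.0758]
eef_rot: [-179.9, -0.0, 85.7]
force: [0.2, 0.4, -0.1]
width: -0.005
t 2.3 bed [   0.3 -204.5] z 75.8 yawrel -0.1 Fbed [0.2 0.4] Fz -0.1 w -0.01 j6 61 rp [-179.9   -0. ]
[[371.64829954   0.         319.87432093]
 [  0.         371.64829954 240.33102446]
 [  0.           0.           1.        ]] [[ 0.99720021 -0.07477094 -0.00102354]
 [-0.07057772 -0.94562288  0.31751561]
 [-0.02470882 -0.31655439 -0.94825249]] [-0.56637552 -0.20969883  0.1626653 ]
```

View pics/t1.png

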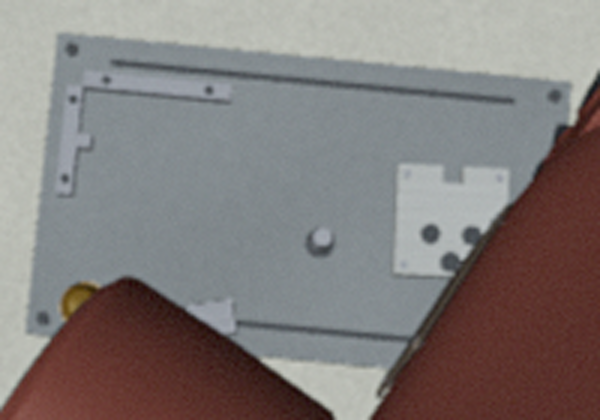

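View pics/w1.png

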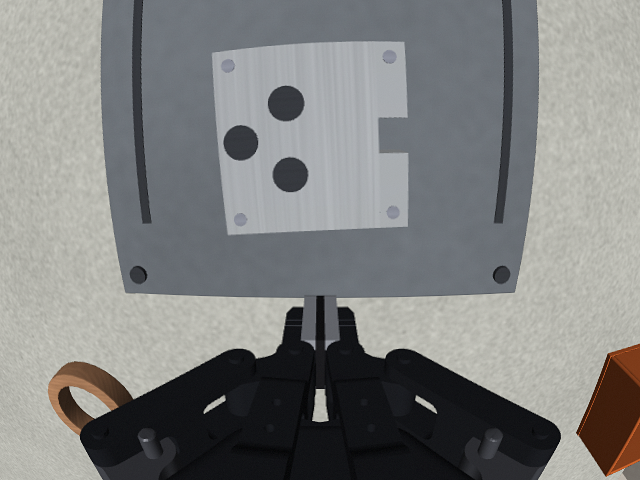

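```bash
cat >> h.py <<'E'
def fback(c,uv,z):
    uv=np.atleast_2d(uv).astype(float); K=c["K"]; m=(uv-[K[0,2],K[1,2]])/K[0,0]; r=np.linalg.norm(m,axis=1)
    d=np.c_[m*(np.sin(r)/np.maximum(r,1e-9))[:,None],np.cos(r)]@c["R"]; o=-c["R"].T@c["t"]; s=(z-o[2])/d[:,2]; return (o+d*s[:,None])[:,:2]
def fproj(c,X):
    q=np.atleast_2d(X)@c["R"].T+c["t"]; a=np.linalg.norm(q[:,:2],axis=1); th=np.arctan2(a,q[:,2]); return q[:,:2]/a[:,None]*th[:,None]*c["K"][0,0]+[c["K"][0,2],c["K"][1,2]]
def tobed(w): return (np.asarray(w)-BED[:2])@R2(BED[2])*1e3
PL=np.array([[48,48],[48,-48],[-48,-48],[-48,48]])/1e3
def plate(W):
    p,e=fit2(PL,np.asarray(W)); print("plate bed",np.round(tobed(p[:2]),1),"rot deg",round(np.degrees(p[2]-BED[2]),1),"err mm",round(e*1e3,1))
E
python3 - <<'E'
import pickle; from h import *
c=pickle.load(open("w1.pkl","rb"))
plate(fback(c,[(404,42),(408,227),(228,235),(212,53)],.034))
print(tobed(fback(c,[(125,292),(516,292)],.012)), "exp -135,-230 / 135,-230")
E
```

```text
plate bed [  -1.5 -131.8] rot deg 2.8 err mm 0.3
[[-133.00029933 -230.13019347]
 [ 137.94285904 -230.45896467]] exp -135,-230 / 135,-230
```

```bash
python3 -m jog '[[[0,0,2,30,0],[0,0,2,58,0],[0,5,2,58,0],[0,10,2,58,0],[0,14,2,58,0],[0,18,2,58,0],[0,22,2,58,0],[0,26,2,58,0],[0,30,2,58,0],[0,34,2,58,0],[0,38,2,58,0],[0,42,2,58,0]]]'
python3 - <<'E'
from h import *
from rig import bot
import cv2,pickle
here()
c=bot.read_camera("wrist"); pickle.dump(c,open("w2.pkl","wb"))
cv2.imwrite("pics/w2.png",c["pixels"])
E
```

```text
time: 3.6
tool_pos: [0.5524, -0.2292, 0.0199]
eef_rot: [180.0, 0.1, 85.7]
force: [0.4, -3.1, 2.0]
width: 0.002
t 3.6 bed [   3.8 -162.8] z 19.9 yawrel -0.1 Fbed [ 0.6 -3.1] Fz 2.0 w 0.0 j6 65 rp [1.8e+02 1.0e-01]
```

View pics/w2.png

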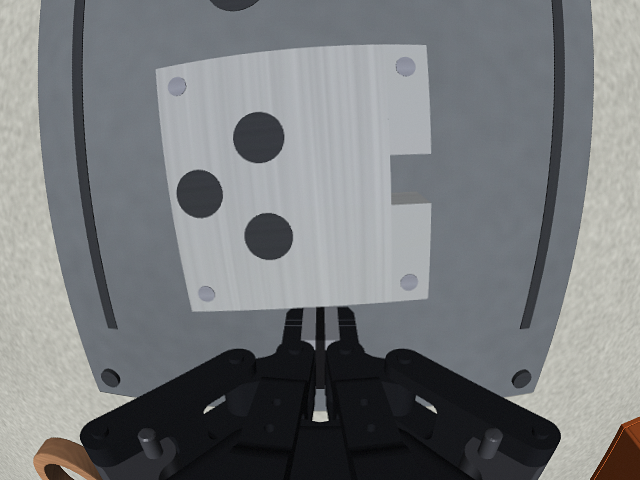

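Run:
```python
import pickle; from h import *
c=pickle.load(open("w2.pkl","rb"))
plate(fback(c,[(427,45),(428,299),(192,312),(156,69)],.034))
print(tobed(fback(c,[(302,308),(338,308)],.034)))
print(tobed(fback(c,[(206,0)],.0572)))
```

```text
plate bed [  -3.  -103.9] rot deg 3.7 err mm 0.4
[[  -2.23842795 -152.22432746]
 [  11.97687114 -152.2484423 ]]
[[-27.88253713 -43.06030259]]
```

```bash
python3 -m jog '[[[0,4,0,2,0],[0,8,0,2,0],[0,12,0,2,0],[0,16,0,2,0],[0,20,0,2,0],[0,23,0,2,0],[0,25,0,2,0],[0,27,0,2,0],[0,28,0,2,0],[0,29,0,2,0],[0,30,0,2,0],[0,31,0,2,0]]]'
python3 - <<'E'
from h import *
from rig import bot
import cv2,pickle
here()
c=bot.read_camera("wrist"); pickle.dump(c,open("w3.pkl","wb"))
cv2.imwrite("pics/w3.png",c["pixels"])
E
```

```text
time: 4.85
tool_pos: [0.5558, -0.1994, 0.0183]
eef_rot: [179.9, 0.2, 85.7]
force: [2.7, -10.7, -1.3]
width: -0.0
t 4.85 bed [   4.9 -132.9] z 18.3 yawrel -0.1 Fbed [  3.5 -10.5] Fz -1.3 w -0.0 j6 68 rp [179.9   0.2]
```

View pics/w3.png

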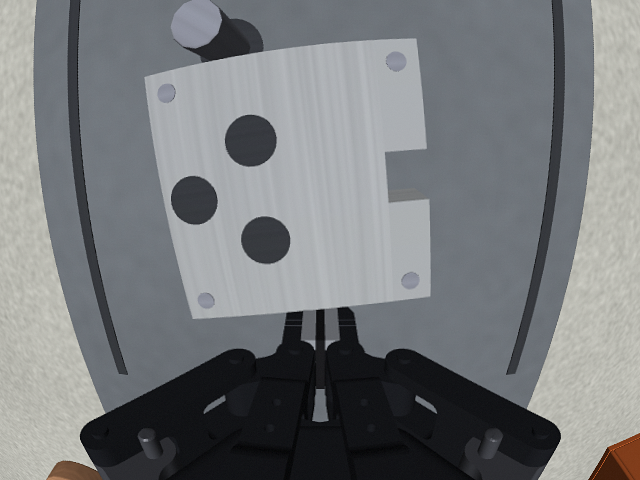

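Run:
```python
import pickle; from h import *
c=pickle.load(open("w3.pkl","rb"))
plate(fback(c,[(416,39),(431,296),(193,319),(145,76)],.034))
print(tobed(fback(c,[(196,26)],.057)))
```

```text
plate bed [ -3.5 -74.2] rot deg 6.2 err mm 0.6
[[-29.03154297 -21.46453174]]
```

```bash
cat > path.py <<'E'
from h import *
def run(c,th,post,sp,al,end,step=3,nadd=0):
    c=np.array(c,float); th=np.radians(th); post=np.array(post,float)
    k=0; d=np.radians(.5)
    while True:
        t=np.array([np.cos(th),np.sin(th)]); n=np.array([-np.sin(th),np.cos(th)])
        s=(post-c)@t
        if k%(step*2)==0:
            phi=max(np.radians(30),th+np.radians(8)); v=R2(phi)@[7,11]
            tcp=c+sp*t-48*n-v; print(round(np.degrees(th),1),"tcp",np.round(tcp,1),"phi",round(np.degrees(phi)),"c",np.round(c,1),"s_post",round(s,1),"gap",round((post-c)@n-56,1))
        if np.degrees(th)>end: break
        c=c+(-s*d)*n+al*56*d*t; th+=d; k+=1
E
python3 - <<'E'
from path import *
run((-3.5,-74.2),6.2,(-29,-21.4),37,.3,60,5)
tgt(30,-150,18,30)
E
```

```text
6.2 tcp [  37.9 -130.9] phi 30 c [ -3.5 -74.2] s_post -19.6 gap -0.8
11.2 tcp [  42.8 -125.3] phi 30 c [ -2.3 -72.4] s_post -16.3 gap -0.8
16.2 tcp [  47.2 -119.6] phi 30 c [ -1.2 -70.8] s_post -13.0 gap -0.8
21.2 tcp [  51.2 -113.8] phi 30 c [ -0.1 -69.4] s_post -9.6 gap -0.8
26.2 tcp [  55.8 -107.9] phi 34 c [  1.  -68.2] s_post -6.3 gap -0.8
31.2 tcp [  60.1 -102. ] phi 39 c [  2.1 -67.1] s_post -2.9 gap -0.8
36.2 tcp [ 64.1 -95.9] phi 44 c [  3.2 -66.2] s_post 0.4 gap -0.8
41.2 tcp [ 67.7 -89.7] phi 49 c [  4.5 -65.4] s_post 3.8 gap -0.8
46.2 tcp [ 71.  -83.4] phi 54 c [  5.9 -64.8] s_post 7.1 gap -0.8
51.2 tcp [ 73.9 -77. ] phi 59 c [  7.4 -64.2] s_post 10.5 gap -0.8
56.2 tcp [ 76.5 -70.6] phi 64 c [  9.1 -63.6] s_post 13.9 gap -0.8
row [-17.   24.9   0.6] -0.525
```

```bash
python3 -m jog '[[[0,-12,0,0,0],[0,-14,17,0,-0.14],[0,-14,33,0,-0.28],[0,-14,33,0,-0.42],[0,-10,33,0,-0.53],[0,-5,33,0,-0.53],[0,-1,33,0,-0.53],[0,2,34,0,-0.53],[0,5,36,0,-0.53],[0,8,38,0,-0.53],[0,11,40,0,-0.53],[0,13,42,0,-0.53]]]'
python3 - <<'E'
from h import *
from rig import bot
import cv2,pickle
here()
c=bot.read_camera("wrist"); pickle.dump(c,open("w4.pkl","wb"))
cv2.imwrite("pics/w4.png",c["pixels"])
E
```

```text
time: 6.1
tool_pos: [0.6001, -0.1902, 0.0189]
eef_rot: [179.9, 0.4, 116.0]
force: [3.4, -4.1, -1.1]
width: 0.004
t 6.1 bed [  48.5 -120.5] z 18.9 yawrel 30.2 Fbed [ 3.7 -3.9] Fz -1.1 w 0.0 j6 40 rp [179.9   0.4]
```

View pics/w4.png

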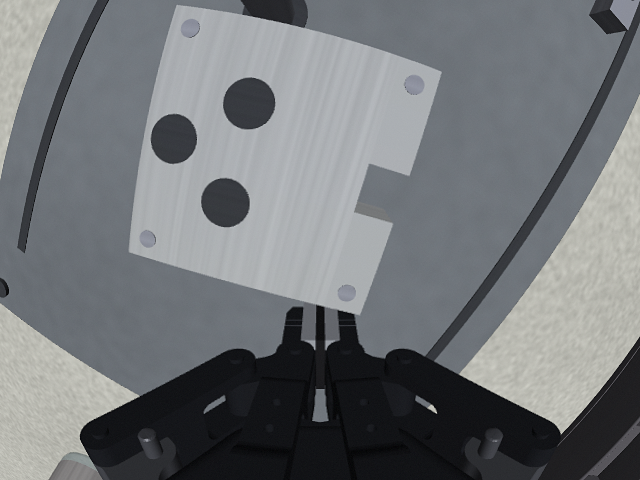

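Run:
```python
import pickle; from h import *
c=pickle.load(open("w4.pkl","rb"))
plate(fback(c,[(441,72),(360,315),(129,251),(177,6)],.034))
from path import *
```

```text
plate bed [  0.7 -70.8] rot deg 14.4 err mm 0.3
```

Run:
```python
from path import *
run((.7,-70.8),14.4,(-29,-21.4),36,.4,60,5)
for a in((55.2,-107.2,34),(64,-95,44),(71,-82.5,54)): tgt(a[0],a[1],18,a[2])
```

```text
14.4 tcp [  46.9 -121.4] phi 30 c [  0.7 -70.8] s_post -16.5 gap -0.8
19.4 tcp [  51.5 -115.3] phi 30 c [  2.2 -69. ] s_post -13.6 gap -0.8
24.4 tcp [  56.2 -109.1] phi 32 c [  3.6 -67.2] s_post -10.8 gap -0.8
29.4 tcp [  61.  -102.8] phi 37 c [  5.  -65.6] s_post -7.9 gap -0.8
34.4 tcp [ 65.4 -96.2] phi 42 c [  6.4 -64.1] s_post -5.0 gap -0.8
39.4 tcp [ 69.4 -89.5] phi 47 c [  7.7 -62.7] s_post -2.2 gap -0.8
44.4 tcp [ 72.9 -82.7] phi 52 c [  9.1 -61.3] s_post 0.7 gap -0.8
49.4 tcp [ 76.  -75.7] phi 57 c [ 10.6 -60. ] s_post 3.5 gap -0.8
54.4 tcp [ 78.6 -68.7] phi 62 c [ 12.2 -58.8] s_post 6.4 gap -0.8
59.4 tcp [ 80.9 -61.6] phi 67 c [ 13.8 -57.5] s_post 9.3 gap -0.8
row [ 8.  12.2  0.9] -0.066
row [14.1 25.9  0.8] -0.24
row [21.4 38.2  0.8] -0.415
```

```bash
python3 -m jog '[[[0,1.5,3,1,0],[0,3,6,1,0],[0,4.5,9,1,-0.02],[0,6,12,1,-0.04],[0,7.5,15.5,1,-0.08],[0,9,19,1,-0.12],[0,10.7,22.7,1,-0.16],[0,12.4,26.5,1,-0.22],[0,14.4,30,1,-0.26],[0,16.4,33.4,1,-0.3],[0,18.3,36.5,1,-0.35],[0,20.3,39.7,1,-0.39]]]'
python3 - <<'E'
from h import *
from rig import bot
import cv2,pickle
here()
c=bot.read_camera("wrist"); pickle.dump(c,open("w5.pkl","wb"))
cv2.imwrite("pics/w5.png",c["pixels"])
E
```

```text
time: 7.35
tool_pos: [0.6313, -0.1557, 0.0192]
eef_rot: [179.9, 0.8, 138.5]
force: [11.4, -7.0, -2.4]
width: -0.002
t 7.35 bed [ 77.  -83.8] z 19.2 yawrel 52.7 Fbed [11.9 -6.1] Fz -2.4 w -0.0 j6 21 rp [179.9   0.8]
```

View pics/w5.png

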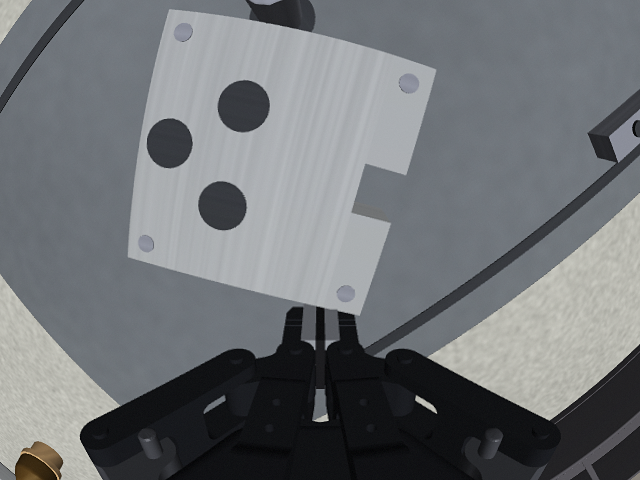

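Run:
```python
import pickle; from h import *
c=pickle.load(open("w5.pkl","rb"))
plate(fback(c,[(436,69),(359,315),(128,258),(169,10)],.034))
```

```text
plate bed [ 13.9 -58.3] rot deg 38.2 err mm 0.7
```

Run:
```python
from path import *
run((13.9,-58.3),38.2,(-29,-21.4),37,.6,80,5)
for a in((80.5,-73.2,56),(83.7,-64,61),(86.3,-54.5,66)): tgt(a[0],a[1],18,a[2])
```

```text
38.2 tcp [ 75.8 -85.8] phi 46 c [ 13.9 -58.3] s_post -10.9 gap -0.5
43.2 tcp [ 79.6 -77.7] phi 51 c [ 15.6 -55.7] s_post -9.0 gap -0.5
48.2 tcp [ 82.8 -69.5] phi 56 c [ 17.1 -53.1] s_post -7.1 gap -0.5
53.2 tcp [ 85.4 -61.1] phi 61 c [ 18.6 -50.5] s_post -5.2 gap -0.5
58.2 tcp [ 87.5 -52.6] phi 66 c [ 19.9 -47.9] s_post -3.2 gap -0.5
63.2 tcp [ 88.9 -44. ] phi 71 c [ 21.2 -45.3] s_post -1.3 gap -0.4
68.2 tcp [ 89.7 -35.5] phi 76 c [ 22.4 -42.6] s_post 0.6 gap -0.4
73.2 tcp [ 89.9 -26.9] phi 81 c [ 23.5 -39.9] s_post 2.5 gap -0.4
78.2 tcp [ 89.5 -18.4] phi 86 c [ 24.5 -37.1] s_post 4.4 gap -0.4
row [3.6 9.9 1.2] -0.055
row [ 6.6 19.2  1.2] -0.142
row [10.2 28.3  1.2] -0.229
```

```bash
python3 -m jog '[[[0,0.8,3.2,1,0],[0,1.6,6.4,1,0],[0,2.8,10.6,1,-0.03],[0,4,14.9,1,-0.06],[0,5.5,19,1,-0.1],[0,7,23,1,-0.14],[0,8.8,27,1,-0.19],[0,10.5,31,1,-0.23],[0,12.6,35,1,-0.28],[0,14.7,38.9,1,-0.32]]]'
python3 - <<'E'
from h import *
from rig import bot
import cv2,pickle
here()
c=bot.read_camera("wrist"); pickle.dump(c,open("w6.pkl","wb"))
cv2.imwrite("pics/w6.png",c["pixels"])
E
```

```text
time: 8.4
tool_pos: [0.6463, -0.1156, 0.0181]
eef_rot: [-179.8, 0.8, 157.2]
force: [2.3, -2.8, 1.7]
width: 0.002
t 8.4 bed [ 89.1 -42.7] z 18.1 yawrel 71.4 Fbed [ 2.5 -2.6] Fz 1.7 w 0.0 j6 6 rp [-179.8    0.8]
```

View pics/w6.png

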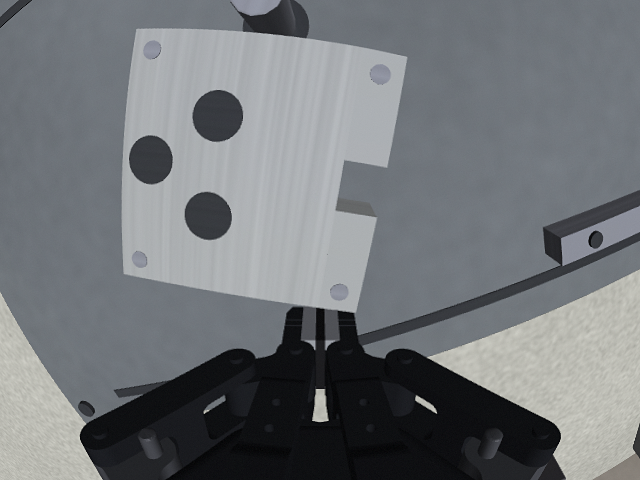

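Run:
```python
import pickle; from h import *
c=pickle.load(open("w6.pkl","rb"))
plate(fback(c,[(407,57),(356,313),(123,273),(136,29)],.034))
from path import *
```

```text
plate bed [ 20.7 -46.4] rot deg 62.3 err mm 0.5
```

```bash
python3 -m jog '[[[0,0.8,3.5,0,-0.04],[0,1.7,7,0,-0.08],[0,3,11.1,0,-0.12],[0,4.3,15.2,0,-0.17],[0,5.8,19.2,0,-0.21],[0,7.4,23.2,0,-0.25],[0,9.2,27,0,-0.29],[0,11.1,30.8,0,-0.32],[0,13,34.3,0,-0.34],[0,15,37.5,0,-0.36]]]'
python3 - <<'E'
from h import *
from rig import bot
import cv2,pickle
here()
c=bot.read_camera("wrist"); pickle.dump(c,open("w7.pkl","wb"))
cv2.imwrite("pics/w7.png",c["pixels"])
E
```

```text
time: 9.45
tool_pos: [0.6486, -0.0738, 0.0182]
eef_rot: [-179.6, 0.9, 178.1]
force: [7.0, -0.5, -0.0]
width: -0.001
t 9.45 bed [88.3 -0.8] z 18.2 yawrel 92.3 Fbed [7.1 0. ] Fz -0.0 w -0.0 j6 -11 rp [-179.6    0.9]
```

View pics/w7.png

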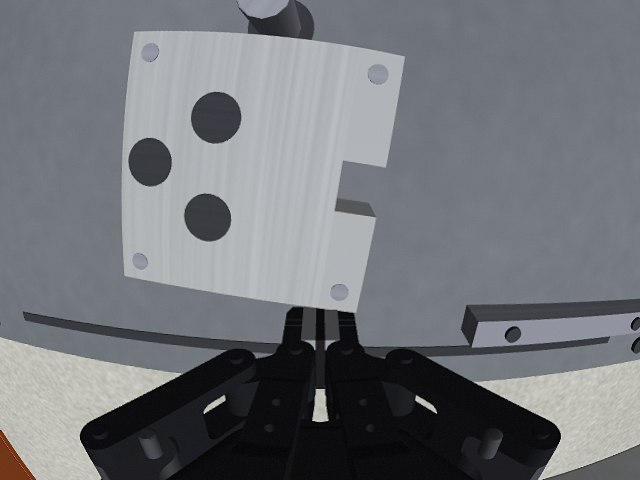

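Run:
```python
import pickle; from h import *
c=pickle.load(open("w7.pkl","rb"))
plate(fback(c,[(405,56),(356,312),(124,275),(134,32)],.034))
print(tobed(fback(c,[(262,4)],.057)), tobed(fback(c,[(468,305),(476,346),(597,339)],.028)))
```

```text
plate bed [ 26.2 -29.3] rot deg 83.8 err mm 0.4
[[-25.81564238 -20.57343521]] [[ 78.79361602  62.81360378]
 [100.69091409  72.20467701]
 [102.41902755 150.60009427]]
```

```bash
python3 -m jog '[[[0,1,1,0,0],[0,2,2,0,0],[0,3,3,0,0],[0,4,4,0,0],[0,4.5,4.5,0,0],[0,4.5,4.5,0,0]]]'
python3 - <<'E'
from h import *
from rig import bot
import cv2,pickle
here()
c=bot.read_camera("wrist"); pickle.dump(c,open("w8.pkl","wb"))
cv2.imwrite("pics/w8.png",c["pixels"])
tgt(100,-2,18,92)
E
```

```text
time: 10.1
tool_pos: [0.647, -0.0675, 0.0189]
eef_rot: [-179.8, 1.2, 178.3]
force: [11.7, 3.2, -1.3]
width: -0.002
t 10.1 bed [86.3  5.4] z 18.9 yawrel 92.5 Fbed [11.4  4. ] Fz -1.3 w -0.0 j6 -11 rp [-179.8    1.2]
row [-13.4  -7.9   1.2] 0.008
```

View pics/w8.png

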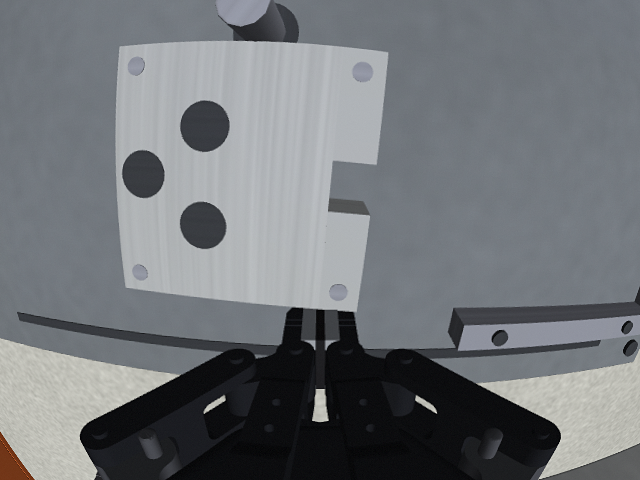

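```bash
python3 -m jog '[[[0,-14,0,0,0],[0,-14,0,-40,0],[20,-14,0,-80,0.1],[40,0,-20,-90,0.25],[50,15,-40,-90,0.4],[50,30,-60,-90,0.55],[50,45,-80,-90,0.7],[50,65,-107,-90,0.85],[50,65,-107,-90,1.0],[50,65,-107,-90,1.15],[50,65,-107,-90,1.3],[50,65,-107,-90,1.45]]]'
python3 - <<'E'
from h import *
from rig import bot
import cv2,pickle
here()
c=bot.read_camera("wrist"); pickle.dump(c,open("w9.pkl","wb"))
cv2.imwrite("pics/w9.png",c["pixels"])
tgt(26,-110,60,0)
E
```

```text
time: 11.35
tool_pos: [0.5756, -0.1711, 0.1072]
eef_rot: [179.0, 0.3, 94.8]
force: [0.4, 0.4, -0.1]
width: 0.584
t 11.35 bed [  22.7 -103.2] z 107.2 yawrel 9.0 Fbed [0.4 0.5] Fz -0.1 w 0.58 j6 61 rp [179.    0.3]
row [-7.   1.4 47.3] 0.149
```

View pics/w9.png

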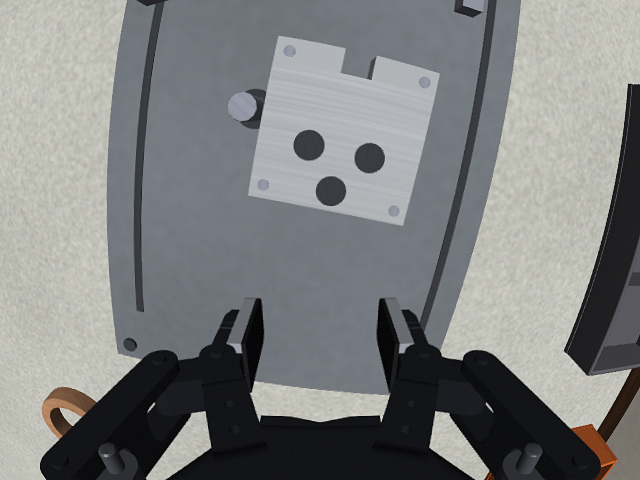

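Run:
```python
import pickle; from h import *
c=pickle.load(open("w9.pkl","rb"))
plate(fback(c,[(278,36),(439,72),(403,225),(249,195)],.034))
print(tobed(fback(c,[(242,106)],.057)), tobed(fback(c,[(118,352),(458,389)],.012)))
```

```text
plate bed [ 26.9 -26.2] rot deg 87.8 err mm 0.2
[[-29.03376501 -20.35322384]] [[-132.60205419 -229.33793053]
 [ 169.42360831 -221.22755059]]
```

```bash
sed -i 's/^BED=.*/BED=np.array([.5626,-.0671,-.0733])/' h.py
python3 - <<'E'
import pickle; from h import *
c=pickle.load(open("w9.pkl","rb")); Z=c["range_z"]; K=c["K"]
from rig import bot; s=bot.state(); here(); tgt(25,-105,60,0)
from scipy.spatial.transform import Rotation as Ro
R=Ro.from_euler("xyz",s["eef_rot"],degrees=True).as_matrix()
v,u=np.mgrid[280:480:2,0:640:2]; uv=np.c_[u.ravel(),v.ravel()].astype(float); z=Z[280:480:2,0:640:2].ravel()
m=(uv-[K[0,2],K[1,2]])/K[0,0]; r=np.linalg.norm(m,axis=1); d=np.c_[m*(np.sin(r)/r)[:,None],np.cos(r)]
X=((d/d[:,2:]*z[:,None])-c["t"])@c["R"]; T=(X-s["tool_pos"])@R*1e3
k=(z>0)&(T[:,2]<12)&(abs(T[:,1])<140); T=T[k]
for lo in range(-80,10,10):
    q=T[(T[:,2]>=lo)&(T[:,2]<lo+10)]
    if len(q): print(lo,len(q),"x",q[:,0].min().round(),q[:,0].max().round(),"y",q[:,1].min().round(),q[:,1].max().round())
E
```

```text
t 11.4 bed [  20.7 -102.7] z 107.2 yawrel 8.5 Fbed [-0.4  0.7] Fz 0.4 w 0.58 j6 62 rp [179.    0.2]
row [-2.7  3.1 47.3] 0.149
-80 2123 x -13.0 19.0 y -61.0 64.0
-70 1280 x -13.0 18.0 y -59.0 61.0
-60 1569 x -12.0 15.0 y -57.0 59.0
-50 490 x -11.0 15.0 y -52.0 55.0
-40 354 x -11.0 12.0 y -38.0 40.0
-30 332 x -11.0 12.0 y -38.0 40.0
-20 278 x -10.0 12.0 y -38.0 40.0
-10 81 x -10.0 12.0 y -30.0 33.0
```

```bash
python3 -m jog '[[[40,-4,11,20,0.15],[40,-4,11,60,0.15],[40,-4,11,85,0.15],[40,-4,11,91,0.15],[40,3,10,91,0.15],[40,9,9,91,0.15],[40,13,8.5,91,0.15],[40,17,8,91,0.15],[40,21,7,91,0.15]]]'
python3 - <<'E'
from h import *
from rig import bot
import cv2,pickle
here()
c=bot.read_camera("wrist"); pickle.dump(c,open("w10.pkl","wb"))
cv2.imwrite("pics/w10.png",c["pixels"])
E
```

```text
time: 12.3
tool_pos: [0.5843, -0.1506, 0.0177]
eef_rot: [178.8, 0.2, 85.7]
force: [1.3, -4.9, 2.0]
width: 0.463
t 12.3 bed [ 27.7 -81.7] z 17.7 yawrel -0.1 Fbed [ 1.7 -4.8] Fz 2.0 w 0.46 j6 73 rp [178.8   0.2]
```

View pics/w10.png

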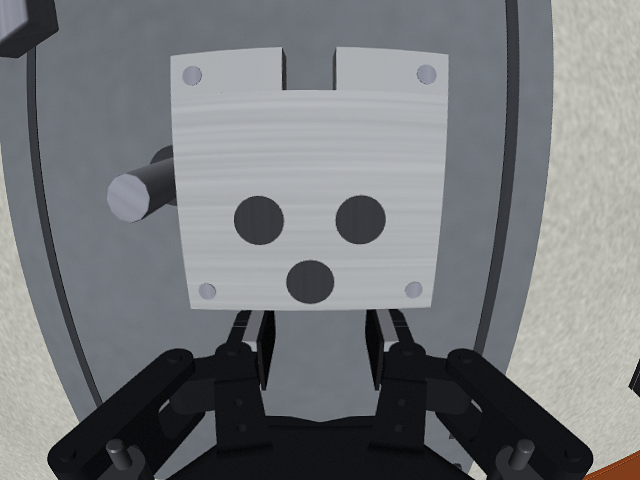

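```bash
python3 -m jog '[[[40,4,1,1,0],[40,8,2,1,0],[40,12,3,1,0],[40,16,4,1,0],[40,20,5,1,0],[40,25,6,1,0],[40,30,7,1,0],[40,35,7,1,0],[40,40,7,1,0],[40,45,7,1,0],[40,50,7,1,0],[40,55,7,1,0]]]'
python3 - <<'E'
from h import *
from rig import bot
import cv2,pickle
here()
c=bot.read_camera("wrist"); pickle.dump(c,open("w11.pkl","wb"))
cv2.imwrite("pics/w11.png",c["pixels"])
E
```

```text
time: 13.55
tool_pos: [0.5947, -0.095, 0.0163]
eef_rot: [178.8, 0.2, 85.7]
force: [-0.7, -2.7, -0.6]
width: 0.473
t 13.55 bed [ 34.1 -25.5] z 16.3 yawrel -0.1 Fbed [-0.5 -2.7] Fz -0.6 w 0.47 j6 78 rp [178.8   0.2]
```

View pics/w11.png

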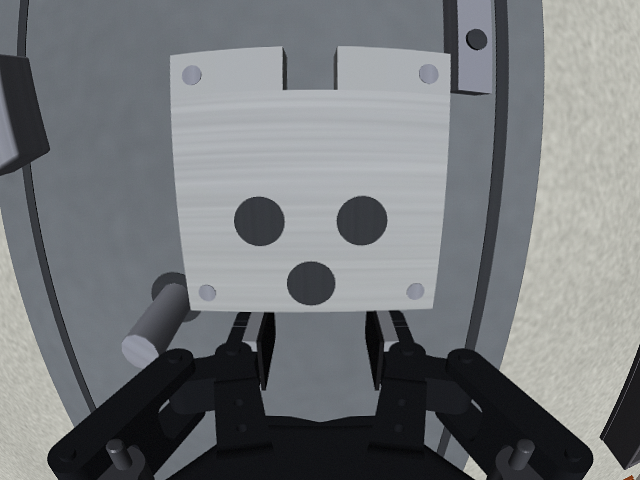

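Run:
```python
import pickle; from h import *
c=pickle.load(open("w11.pkl","rb"))
plate(fback(c,[(171,54),(450,53),(433,309),(190,311)],.034))
print("post",tobed(fback(c,[(140,349)],.057)),"guide near top corner/far",tobed(fback(c,[(458,92),(491,95)],.028)),"gap plate edge",tobed(fback(c,[(450,53),(433,309)],.034)))
print(tobed(fback(c,[(444,0),(450,92)],.012)))
```

```text
plate bed [31.6 33.7] rot deg 89.9 err mm 0.7
post [[-30.77945624 -18.70473006]] guide near top corner/far [[85.18464081 68.96969834]
 [98.9380108  69.28457547]] gap plate edge [[ 79.64759563  82.16708071]
 [ 80.05711624 -14.87332236]]
[[ 85.84970402 109.85808038]
 [ 88.06921894  70.124358  ]]
```

```bash
python3 -m jog '[[[40,5,0,0,0],[40,10,0,0,0],[40,15,1,0,0],[40,20,1,0,0],[40,25,2,0,0],[40,30,2,0,0],[40,35,3,0,0],[40,40,3,0,0],[40,45,3,0,0],[40,50,3,0,0],[40,55,3,0,0],[40,60,3,0,0]]]'
python3 - <<'E'
from h import *
from rig import bot
import cv2,pickle
here()
c=bot.read_camera("wrist"); pickle.dump(c,open("w12.pkl","wb"))
cv2.imwrite("pics/w12.png",c["pixels"])
E
```

```text
time: 14.8
tool_pos: [0.6022, -0.0343, 0.0163]
eef_rot: [178.8, 0.1, 85.8]
force: [0.2, -3.0, 0.8]
width: 0.466
t 14.8 bed [37.1 35.6] z 16.3 yawrel -0.0 Fbed [ 0.5 -3. ] Fz 0.8 w 0.47 j6 84 rp [1.788e+02 1.000e-01]
```

View pics/w12.png

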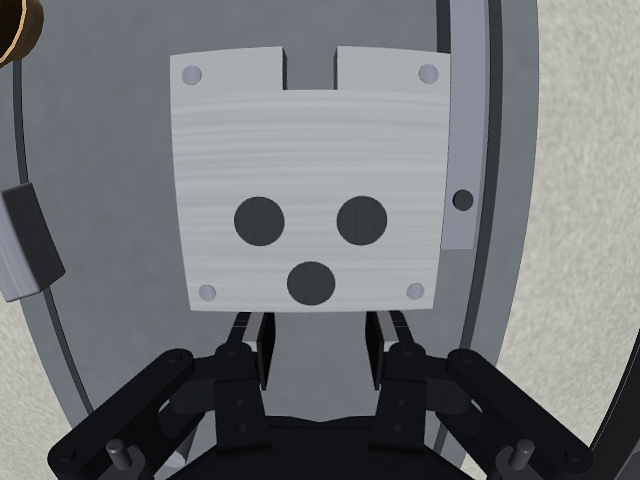

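```bash
python3 -m jog '[[[40,5,0,0,0],[40,10,0,0,0],[40,15,0,0,0],[40,20,0,0,0],[40,25,0,0,0],[40,28,0,0,0]]]'
python3 - <<'E'
from h import *
from rig import bot
import cv2,pickle
here()
c=bot.read_camera("wrist"); pickle.dump(c,open("w13.pkl","wb"))
cv2.imwrite("pics/w13.png",c["pixels"])
E
```

```text
time: 15.45
tool_pos: [0.6043, -0.0051, 0.0162]
eef_rot: [178.8, 0.1, 85.8]
force: [-0.2, -3.2, 2.9]
width: 0.468
t 15.45 bed [37.1 64.9] z 16.2 yawrel 0.0 Fbed [-0.  -3.2] Fz 2.9 w 0.47 j6 87 rp [1.788e+02 1.000e-01]
```

View pics/w13.png

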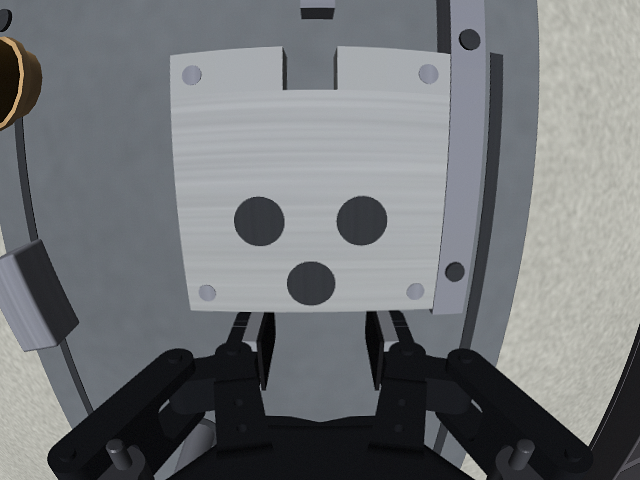

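```bash
python3 -m jog '[[[40,1.5,0.5,0,0],[40,3,1.2,0,0],[40,4.5,1.8,0,0],[40,6,2.4,0,0],[40,7.5,3,0,0],[40,9,3.4,0,0],[40,10.5,3.7,0,0],[40,12,4,0,0]]]'
python3 - <<'E'
from h import *
from rig import bot
import cv2,pickle
here()
c=bot.read_camera("wrist"); pickle.dump(c,open("w14.pkl","wb"))
cv2.imwrite("pics/w14.png",c["pixels"])
E
```

```text
time: 16.3
tool_pos: [0.6089, 0.0072, 0.0161]
eef_rot: [178.9, 0.1, 85.8]
force: [-2.1, -2.1, -0.6]
width: 0.471
t 16.3 bed [40.8 77.5] z 16.1 yawrel 0.0 Fbed [-1.9 -2.3] Fz -0.6 w 0.47 j6 88 rp [1.789e+02 1.000e-01]
```

View pics/w14.png

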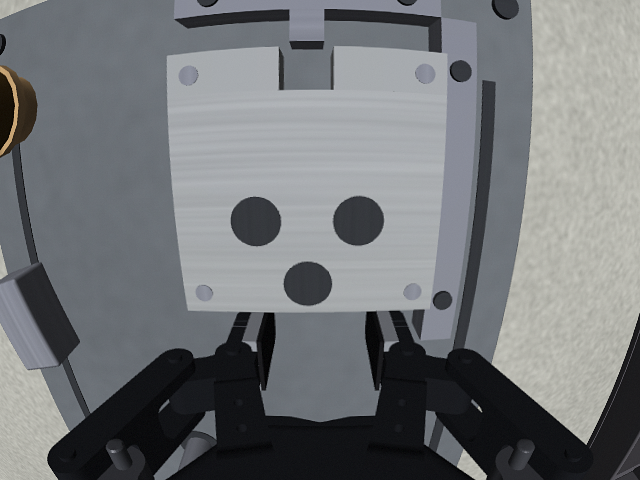

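```bash
python3 -m jog '[[[40,2,0.2,0,0],[40,4,0.4,0,0],[40,6,0.6,0,0],[40,8,0.6,0,0],[40,10,0.6,0,0],[40,12,0.6,0,0],[40,13.5,0.6,0,0],[40,13.5,0.6,0,0]]]'
python3 - <<'E'
from h import *
from rig import bot
import cv2,pickle
here()
c=bot.read_camera("wrist"); pickle.dump(c,open("w15.pkl","wb"))
cv2.imwrite("pics/w15.png",c["pixels"])
E
```

```text
time: 17.15
tool_pos: [0.6112, 0.0214, 0.0162]
eef_rot: [178.8, 0.0, 85.9]
force: [-0.9, -0.5, -0.3]
width: 0.469
t 17.15 bed [41.9 91.8] z 16.2 yawrel 0.1 Fbed [-0.9 -0.6] Fz -0.3 w 0.47 j6 89 rp [178.8   0. ]
```

View pics/w15.png

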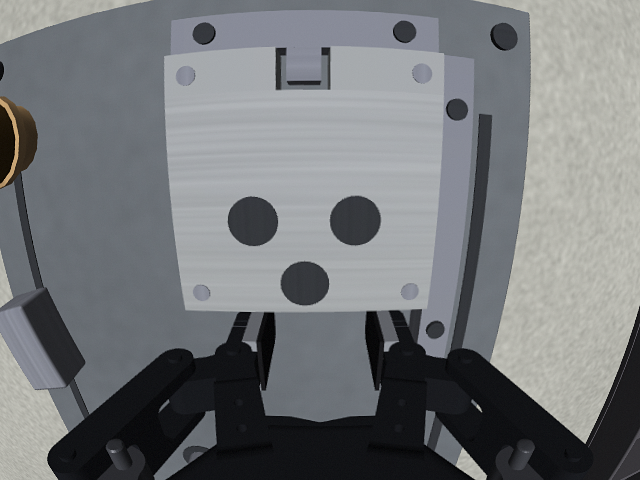

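```bash
python3 -m jog '[[[40,0.5,0,0,0],[40,1,0,0,0],[40,1.4,0,0,0],[40,1.4,0,0,0]]]'; python3 -c "
from h import *
here()"; python3 -m jog '[[[40,0.4,0,0,0],[40,0.4,0,0,0]]]';python3 -c "
from h import *
here()"
```

```text
time: 17.6
tool_pos: [0.6116, 0.0221, 0.0164]
eef_rot: [178.8, 0.1, 85.8]
force: [-2.4, -4.5, 0.9]
width: 0.473
t 17.6 bed [42.3 92.5] z 16.4 yawrel 0.0 Fbed [-2.  -4.7] Fz 0.9 w 0.47 j6 89 rp [1.788e+02 1.000e-01]
time: 17.8
tool_pos: [0.6116, 0.022, 0.0164]
eef_rot: [178.8, 0.1, 85.8]
force: [-2.7, -4.3, -0.5]
width: 0.47
t 17.8 bed [42.3 92.5] z 16.4 yawrel 0.0 Fbed [-2.4 -4.5] Fz -0.5 w 0.47 j6 89 rp [1.788e+02 1.000e-01]
```

```bash
python3 -m jog '[[[40,0.5,0,0,0],[40,1,0,0,0],[40,1.3,0,0,0],[40,1.3,0,0,0]]]'; python3 -c "
from h import *
here()"
```

```text
time: 18.2
tool_pos: [0.6114, 0.0221, 0.0164]
eef_rot: [178.8, 0.3, 85.8]
force: [-2.8, -9.0, 1.0]
width: 0.473
t 18.2 bed [42.2 92.5] z 16.4 yawrel -0.0 Fbed [-2.2 -9.2] Fz 1.0 w 0.47 j6 90 rp [178.8   0.3]
```

```bash
python3 -m jog '[[[40,0.5,0,0,0],[40,1,0,0,0],[40,1.3,0,0,0],[40,1.3,0,0,0]]]'; python3 -c "
from h import *
here()"
```

```text
time: 18.6
tool_pos: [0.6114, 0.0221, 0.0164]
eef_rot: [178.8, 0.4, 85.7]
force: [-2.2, -9.5, 1.0]
width: 0.468
t 18.6 bed [42.2 92.5] z 16.4 yawrel -0.1 Fbed [-1.5 -9.6] Fz 1.0 w 0.47 j6 90 rp [178.8   0.4]
```

```bash
python3 -m jog '[[[40,1.2,0,0,0],[40,1.6,0,0,0],[40,1.9,0,0,0],[40,2.1,0,0,0],[40,2.1,0,0,0],[40,2.1,0,0,0]]]'
python3 - <<'E'
from h import *
from rig import bot
import cv2,pickle
here()
c=bot.read_camera("wrist"); pickle.dump(c,open("w16.pkl","wb"))
p=c["pixels"]; here()
cv2.imwrite("pics/w16.png",cv2.resize(p[0:330,150:500],None,fx=1.8,fy=1.8,interpolation=cv2.INTER_CUBIC))
E
```

```text
time: 19.2
tool_pos: [0.6114, 0.0221, 0.0165]
eef_rot: [178.8, 0.6, 85.6]
force: [-3.7, -12.9, 0.4]
width: 0.474
t 19.2 bed [42.1 92.5] z 16.5 yawrel -0.2 Fbed [ -2.8 -13.1] Fz 0.4 w 0.47 j6 90 rp [178.8   0.6]
t 19.25 bed [42.1 92.5] z 16.5 yawrel -0.1 Fbed [ -2.3 -12.5] Fz 0.4 w 0.47 j6 90 rp [178.8   0.6]
```

View pics/w16.png

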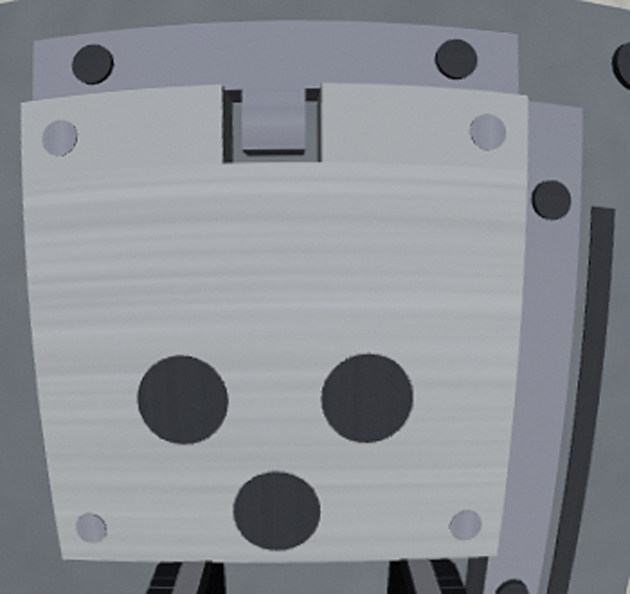

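Run:
```python
import pickle; from h import *
c=pickle.load(open("w16.pkl","rb"))
f=lambda a:(np.array(a)+.5)/1.8-.5+[150,0]
plate(fback(c,f([(21,102),(526,96),(497,557),(62,559)]),.034))
print("guide top far edge",tobed(fback(c,f([(583,107),(552,594)]),.028)), "stop back",tobed(fback(c,f([(34,42),(518,34)]),.028)))
print("tongue",tobed(fback(c,f([(242,148),(306,148)]),.028)),"notch",tobed(fback(c,f([(222,86),(322,84)]),.034)))
print("guide near edge below plate", tobed(fback(c,f([(487,575)]),.028)))
```

```text
plate bed [ 36.7 151.6] rot deg 89.9 err mm 0.4
guide top far edge [[ 99.41791669 200.07814479]
 [103.26450829  88.23948341]] stop back [[-11.07508137 213.74901966]
 [ 85.30346398 213.9850877 ]]
tongue [[ 30.96739151 188.23273662]
 [ 43.1693281  188.05923595]] notch [[ 27.79846454 199.61558035]
 [ 45.97921927 199.70333215]]
guide near edge below plate [[85.44672504 94.91342839]]
```

```bash
python3 -m jog '[[[40,2.2,0,0,0],[40,2.4,0,0,0],[40,2.5,0,0,0],[40,2.5,0,0,0],[40,2.5,0,0,0],[40,2.5,0,0,0],[40,2.5,0,0,0],[40,2.5,0,0,0]]]'; python3 -c "
from h import *
here()"
```

```text
time: 20.05
tool_pos: [0.6114, 0.022, 0.0165]
eef_rot: [178.8, 0.9, 85.6]
force: [-3.5, -14.9, 1.4]
width: 0.468
t 20.05 bed [42.1 92.5] z 16.5 yawrel -0.2 Fbed [ -2.4 -15.1] Fz 1.4 w 0.47 j6 90 rp [178.8   0.9]
```

Pressed at 15 N for about half a second. Backing off straight, then looking from above.

```bash
python3 -m jog '[[[40,1,0,0,0],[40,-1,0,0,0],[40,-6,0,0,0],[40,-12,0,0,0],[40,-18,0,-20,0],[40,-18,0,-60,0],[40,-18,0,-90,0],[40,0,0,-100,0],[40,0,0,-100,0]]]'
python3 - <<'E'
from h import *
from rig import bot
import cv2,pickle
here()
c=bot.read_camera("wrist"); pickle.dump(c,open("w17.pkl","wb"))
p=c["pixels"]; cv2.imwrite("pics/w17.png",cv2.resize(p[0:260,180:470],None,fx=2.2,fy=2.2,interpolation=cv2.INTER_CUBIC))
E
```

```text
time: 20.95
tool_pos: [0.611, 0.0249, 0.1188]
eef_rot: [178.6, 0.8, 85.6]
force: [0.7, -0.0, -0.0]
width: 0.471
t 20.95 bed [41.5 95.3] z 118.8 yawrel -0.2 Fbed [0.7 0. ] Fz -0.0 w 0.47 j6 90 rp [178.6   0.8]
```

View pics/w17.png

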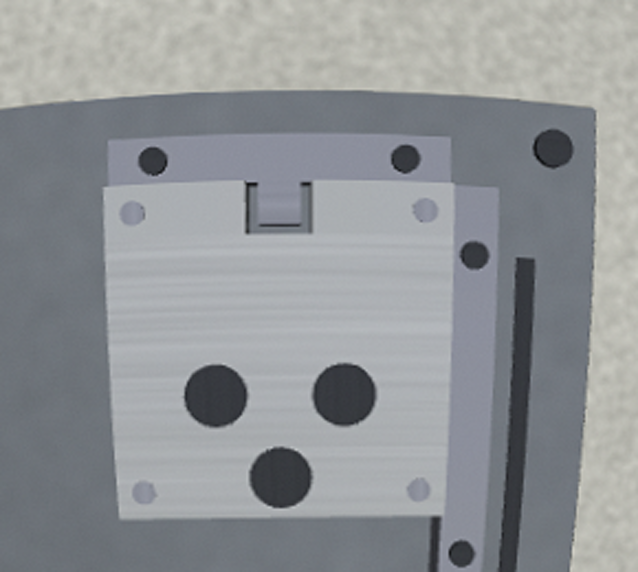

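Run:
```python
import pickle; from h import *
c=pickle.load(open("w17.pkl","rb"))
f=lambda a:(np.array(a)+.5)/2.2-.5+[180,0]
plate(fback(c,f([(103,187),(453,182),(442,517),(120,520)]),.034))
print("guide near top edge",tobed(fback(c,f([(440,530),(438,571)]),.028)),"far",tobed(fback(c,f([(498,188),(486,500)]),.028)))
print("stop back",tobed(fback(c,f([(109,140),(450,137)]),.028)))
print("tongue",tobed(fback(c,f([(259,225),(302,225)]),.028)),"notch",tobed(fback(c,f([(246,183),(312,182)]),.034)))
```

```text
plate bed [ 36.6 151.6] rot deg 90.0 err mm 0.5
guide near top edge [[85.08533457 96.93271403]
 [85.17779272 83.39948442]] far [[ 98.95051075 199.63476408]
 [ 98.96828115 106.45467147]]
stop back [[-10.76077437 213.90651345]
 [ 84.90232695 213.78207288]]
tongue [[ 31.340506   187.49138432]
 [ 43.30869378 187.36839919]] notch [[ 28.11033907 199.03769662]
 [ 45.94619738 199.12646553]]
```

```bash
python3 -m jog '[[[0,20,-25,0,0],[0,40,-50,0,0],[0,57,-70,0,0],[0,57,-70,0,0],[0,57,-70,40,0],[0,57,-70,75,0],[0,57,-70,95,0],[0,57,-70,101,0],[0,57,-70,101,0],[0,57,-65,101,0]]]'
python3 - <<'E'
from h import *
from rig import bot
import cv2
here()
c=bot.read_camera("wrist"); cv2.imwrite("pics/w18.png",c["pixels"])
E
```

```text
time: 22.0
tool_pos: [0.5485, 0.0838, 0.0133]
eef_rot: [179.1, 0.9, 85.6]
force: [-22.1, 1.3, 13.7]
width: -0.004
t 22.0 bed [-25.2 149.4] z 13.3 yawrel -0.2 Fbed [-22.1  -0.3] Fz 13.7 w -0.0 j6 96 rp [179.1   0.9]
```

View pics/w18.png

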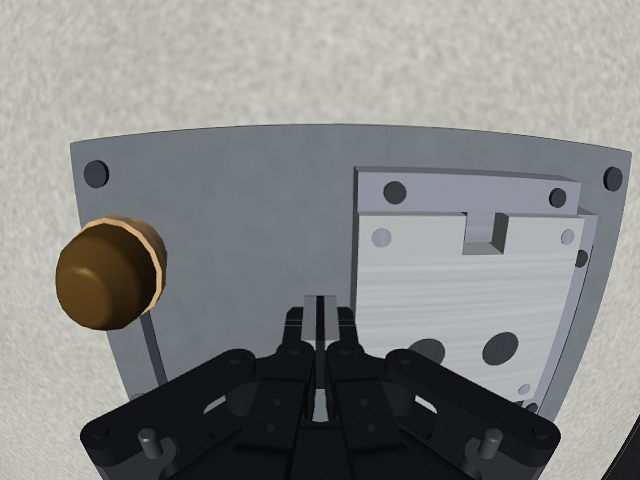

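```bash
python3 -m jog '[[[0,0,-4,-2,0],[0,0,-8,-5,0],[0,0,-8,-5,0]]]'
python3 - <<'E'
from h import *
from rig import bot
import cv2
here()
c=bot.read_camera("scene"); cv2.imwrite("pics/s19.png",cv2.resize(c["pixels"][200:380,190:460],None,fx=2.9,fy=2.9,interpolation=cv2.INTER_CUBIC))
E
```

```text
time: 22.35
tool_pos: [0.5408, 0.0843, 0.0189]
eef_rot: [179.1, 0.9, 85.6]
force: [-0.6, 0.2, -0.4]
width: 0.005
t 22.35 bed [-32.9 149.4] z 18.9 yawrel -0.2 Fbed [-0.6  0.1] Fz -0.4 w 0.01 j6 96 rp [179.1   0.9]
```

View pics/s19.png

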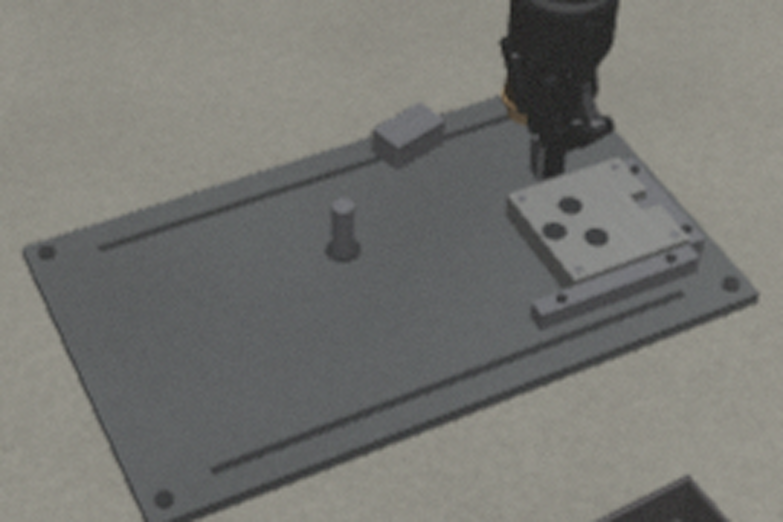

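```bash
python3 -m jog '[[[0,0,-3,-30,0],[0,0,-3,-70,0],[20,0,-3,-100,0],[40,-25,30,-100,0],[40,-50,60,-100,0],[40,-65,73,-100,0],[40,-65,73,-100,0],[40,-65,73,-100,0]]]'
python3 - <<'E'
from h import *
from rig import bot
import cv2,pickle
here()
c=bot.read_camera("wrist"); pickle.dump(c,open("w20.pkl","wb"))
p=c["pixels"]; cv2.imwrite("pics/w20.png",cv2.resize(p[0:260,180:470],None,fx=2.2,fy=2.2,interpolation=cv2.INTER_CUBIC))
tgt(40,78,18,0)
E
```

```text
time: 23.2
tool_pos: [0.6072, 0.0155, 0.1208]
eef_rot: [179.1, 0.9, 85.6]
force: [-0.8, 1.5, -0.9]
width: 0.469
t 23.2 bed [38.4 85.6] z 120.8 yawrel -0.2 Fbed [-0.9  1.4] Fz -0.9 w 0.47 j6 89 rp [179.1   0.9]
row [ -6.6   0.4 102.9] -0.003
```

View pics/w20.png

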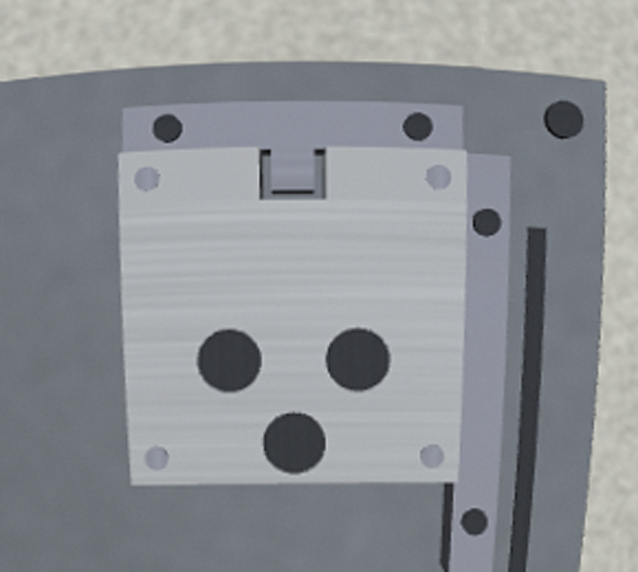

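```bash
python3 -m jog '[[[40,-8,0,40,0],[40,-8,0,80,0],[40,-7,0,100,0],[40,-7,0,102,0],[40,-4,0,102,0],[40,0,0,102,0],[40,3,0,102,0],[40,5,0,102,0],[40,5,0,102,0]]]';  python3 -c "
from h import *
here()"
```

```text
time: 24.15
tool_pos: [0.6091, 0.0197, 0.0194]
eef_rot: [179.0, 0.9, 85.7]
force: [-0.2, -0.2, -0.1]
width: 0.474
t 24.15 bed [40. 90.] z 19.4 yawrel -0.1 Fbed [-0.2 -0.2] Fz -0.1 w 0.47 j6 90 rp [179.    0.9]
```

```bash
python3 -m jog '[[[40,1,0,2,0],[40,1.5,0,2,0],[40,2,0,2,0],[40,2.5,0,2,0],[40,3,0,2,0],[40,3.3,0,2,0],[40,3.3,0,2,0]]]';  python3 -c "
from h import *
here()"
```

```text
time: 24.85
tool_pos: [0.6093, 0.0221, 0.0174]
eef_rot: [179.0, 1.0, 85.6]
force: [0.1, -5.7, 0.2]
width: 0.469
t 24.85 bed [40.  92.4] z 17.4 yawrel -0.2 Fbed [ 0.5 -5.7] Fz 0.2 w 0.47 j6 90 rp [179.   1.]
```

```bash
python3 -m jog '[[[40,1,0,0,0],[40,1.5,0,0,0],[40,2,0,0,0],[40,2.3,0,0,0],[40,2.5,0,0,0],[40,2.5,0,0,0],[40,2.5,0,0,0]]]';  python3 -c "
from h import *
here()"; python3 -m jog '[[[40,2.6,0,0,0],[40,2.6,0,0,0],[40,2.6,0,0,0],[40,2.6,0,0,0]]]';  python3 -c "
from h import *
here()"
```

```text
time: 25.55
tool_pos: [0.6093, 0.0221, 0.0174]
eef_rot: [179.0, 1.2, 85.5]
force: [-1.6, -12.4, 2.3]
width: 0.467
t 25.55 bed [40.  92.4] z 17.4 yawrel -0.3 Fbed [ -0.7 -12.5] Fz 2.3 w 0.47 j6 90 rp [179.    1.2]
time: 25.95
tool_pos: [0.6092, 0.022, 0.0174]
eef_rot: [179.1, 1.5, 85.4]
force: [-2.7, -12.9, 0.8]
width: 0.468
t 25.95 bed [40.  92.3] z 17.4 yawrel -0.4 Fbed [ -1.7 -13.1] Fz 0.8 w 0.47 j6 91 rp [179.1   1.5]
```

```bash
python3 -m jog '[[[40,2.7,0,0,0],[40,2.9,0,0,0],[40,3,0,0,0],[40,3,0,0,0],[40,3,0,0,0]]]';  python3 -c "
from h import *
here()"
```

```text
time: 26.45
tool_pos: [0.6092, 0.022, 0.0175]
eef_rot: [179.1, 1.8, 85.3]
force: [-1.8, -14.4, 1.9]
width: 0.469
t 26.45 bed [40.  92.3] z 17.5 yawrel -0.5 Fbed [ -0.7 -14.5] Fz 1.9 w 0.47 j6 91 rp [179.1   1.8]
```

```bash
python3 -m jog '[[[40,1,0,0,0],[40,-1,0,0,0],[40,-7,0,0,0],[40,-14,0,0,0],[40,-18,0,-20,0],[40,-18,0,-60,0],[40,-18,0,-100,0],[40,-10,0,-110,0],[40,0,0,-110,0],[40,0,0,-110,0]]]'
python3 - <<'E'
from h import *
from rig import bot
import cv2,pickle
here()
c=bot.read_camera("wrist"); pickle.dump(c,open("w21.pkl","wb"))
p=c["pixels"]; cv2.imwrite("pics/w21.png",cv2.resize(p[0:260,180:470],None,fx=2.2,fy=2.2,interpolation=cv2.INTER_CUBIC))
E
```

```text
time: 27.45
tool_pos: [0.6071, 0.0267, 0.1263]
eef_rot: [179.1, 1.8, 85.4]
force: [-0.7, 0.4, 0.4]
width: 0.466
t 27.45 bed [37.6 96.8] z 126.3 yawrel -0.4 Fbed [-0.7  0.4] Fz 0.4 w 0.47 j6 91 rp [179.1   1.8]
```

View pics/w21.png

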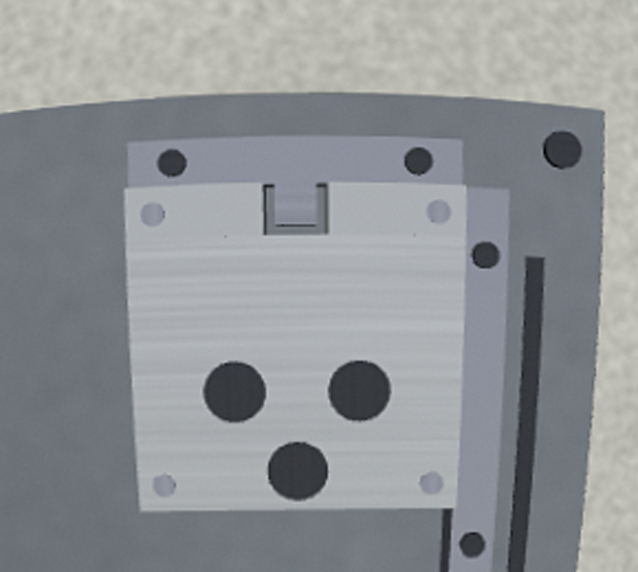

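Home, with the tongue (274–317, 225) centred in the notch (264–328). Final measurement, then hand in.

Run:
```python
import pickle; from h import *
from rig import bot
c=pickle.load(open("w21.pkl","rb"))
f=lambda a:(np.array(a)+.5)/2.2-.5+[180,0]
plate(fback(c,f([(124,188),(465,184),(456,509),(140,512)]),.034))
T=bot.read_camera("top"); import cv2; cv2.imwrite("pics/t_end.png",T["pixels"])
bot.close_job()
```

```text
plate bed [ 36.8 151.6] rot deg 90.0 err mm 0.5
the job is handed in; nothing more can be done
```

View pics/t_end.png

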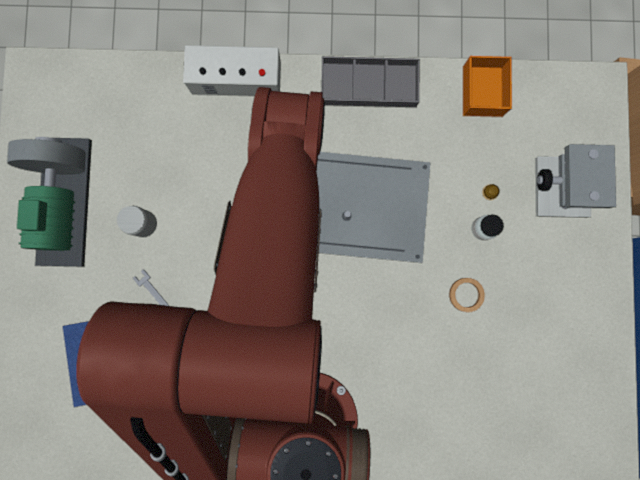

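The plate is turned a quarter turn against the post and sits home in the corner, with the tongue in the notch. I pushed it square onto the post, turned it there to about 88°, and slid it along the guide with two fingers. I pressed it on the end stop at 15 N, then again at 14.5 N, let go, and handed the job in at about 27.5 s.

**Final position:** my last camera measurement put the plate at bed x 36.8, y 151.6 mm, turned 90.0°. Home is x 37, y 152, and the fit error is about 0.5 mm, so I can't confirm flushness better than that. The tool force was near zero after letting go.

**Side push on the guide:** I meant this to be a light nudge between the two presses, but it came out harder. The reading was 22 N towards the robot and 14 N upward (26 N combined, so over the 25 N limit if counted together), and the fingertip was almost on the bed. I didn't find out how much of that was on the plate and how much on the bed. I backed off at once, and the plate still looked seated and flat afterwards.

**Forces during the moves:** forces were only read at the end of each move, so short peaks in between went unseen. Apart from that push, the highest reading was about 15 N.

**Bystanders:** nothing except the plate appeared to move. In the last top view the arm hides the left part of the bed, pad_a, the gauge block and part of the wrench, so I couldn't check those at the end. The gauge block still looked in place in the scene view about 5 s before hand-in.

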